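Close and latch the sample case

TASK

Close the open sample case on the bench: lower its hinged lid onto the seal, swing the wire loop of the toggle latch up and over so that its cross-bar lies on the lid behind the keeper hook, then press the latch lever down until it snaps flat against the sloping front and the lid is pulled tight. Leave the flask, beaker, timer and petri dish around the case where they are.

Things in the scene. Friction and masses are not known exactly. Their poses are not given: they have to be found in the camera images.
- case: grey case fixed to the bench, 208 deep (x), 180 wide (y), 147 mm high shut. Origin under it on the bench; x from front to back, y left, z up; yaw varies. Its front is a 45 degree slope facing up and to -x, from x=-113, z=37 mm to x=-3, z=147 mm (front edge of the flat lid top). The lid parts from the body at z=115 mm. The latch is in the middle of the slope (y=0).
- lid (a joint): lid angle, rad: 0 = shut and pulled tight, grows as the front rises (about the case's +y through the hinge line). Stiff: it stays where left; 1 to 4 N at its front edge move it. Starts at 0.55 to 0.95. Put down, it rests on a springy seal at about 0.03; only the latch holds it nearer to 0.
- lid_front (a point): point on the lid's flat top (outer) face, 90 mm from the hinge, 8 mm behind the top's front edge, y=0; at lid angle 0 it is at x=5, z=147 mm in the case frame. Push here on the outer face to lower the lid.
- keeper_seat (a point): where the centre of the bail's bar lies once hooked: in the trough of the keeper, a steel hook 34 mm wide low on the lid's sloping face (moves with the lid). Trough 11.5 mm wide between the lid face and an upturned outer lip 5 mm high, 4 mm thick. At lid angle 0: x=-31, z=125 mm in the case frame. The smooth lid face goes 35 mm farther up the slope.
- lever (a joint): steel latch lever's angle about its pin, rad: 0 = closed, lying down the slope; grows as its free end swings out and up (1.57 = square to the slope). Stays where left; starts at 1.45 to 1.8; above 1.4 the bail clears the keeper's lip. With the bail hooked it pulls from about 0.8, takes a few N at its end, passes dead centre at about 0.2 and is then drawn to its stop at 0.
- lever_pin (a point): axis of the lever, fixed on the case: x = -65, z = 102 mm in the case frame, 12 mm off the slope.
- lever_press (a point): point on the middle of the lever's broad outer face, 46 mm from the pin; this face looks up and away from the slope when closed, up and towards the lid when open. Lever 40 mm wide, 6 mm thick, 70 mm long from its pin, the last 16 mm bent outward by 20 degrees.
- bail (a joint): angle of the wire bail (loop) relative to the lever, rad: 0 = as when all is closed, grows as the loop flops outward to its stop at 2.95, where it lies along the lever; starts near there. It is pivoted on the lever 24 mm from the lever's pin and swings freely, so it falls: outward, or once past upright onto the lid's sloping face.
- bail_bar (a point): centre of the bail's cross-bar, round steel, 8 mm thick, 54 mm long, parallel to the case's y. Its legs (6 mm wire, y=+-27 mm) pass either side of the lever; bar to pivot 64 mm. Flopped out, the bar is about 18 mm beyond the lever's end. On the lid face with the lever still open it is 10 to 25 mm up the slope from the keeper seat; it slides down into the trough as the lever is lowered.
- flask: conical flask, 63 mm wide, 102 mm high, stands left of the case; bystander. Origin under its centre.
- beaker_0: glass beaker, 75 mm wide, 96 mm high, left and in front of the case; bystander. Origin under its centre.
- timer: white timer with keys, 66 x 62 x 18 mm, lies before the foot of the case, right of the middle; bystander. Origin under its centre.
- petri_dish: petri dish, 60 mm wide, 14 mm high, lies before the foot of the case, left of the middle; bystander. Origin under its centre.
- lid_hinge (a point): middle of the lid's hinge line, which is parallel to the case's y: x=95, z=115 mm in the case frame.

How it is judged:
By the outcome, as a careful person would: the job done as asked, in the order asked, and still so for the second after the job is handed in, with the robot touching nothing.
It also fails if it takes over 48 s, if anything falls off the work surface, if the arm or the gripper's body presses on something with over 40 N, if the wrist force passes 120 N, or if a joint passes its speed limit or range.

ROBOT

A 6-joint arm with a two-finger parallel gripper is mounted at the origin on a cart in front of the work surface, level with it; the furniture and walls round the work are solid. World frame = base frame: x ahead of the robot, y to its left, z up, the work surface at z = 0. Lengths are in m, angles in rad, forces in N, time in s.
With the tool pointing down it reaches from about 0.425 to 0.95 m from the base axis. Payload 3.5 kg.
Tool frame: the origin (TCP) lies at the very end of the fingers, on their centre line; the grasp point (between the pads) lies 19 mm behind it; z points along the fingers, y is the line along which they close (so a half turn about z gives the same grasp; the last joint's range is limited). The gripper opens to 85 mm and grips with 20 to 120 N. Pads are 22 mm wide; open, the fingers measure 114 mm over their backs; the gripper's body (76 mm by 85 mm) begins 54 mm behind the grasp point. The pads swing forward as they close: fully open they stand 13 mm farther back than shut.
Start: joints at [1.149, 0.286, 1.577, -0, 1.279, -0.15], TCP at [0.181, 0.65, 0.231] pointing down, gripper open.
Joint ranges: [-2.77, 2.77], [-0.9, 2.22], [0.21, 2.48], [-1.53, 4.67], [0.24, 2.81], [-2.84, 2.84]. Speed limits (rad/s): [2.79, 2.79, 3.14, 3.14, 3.14, 3.14].

INTERFACE

Orientations are given as a unit quaternion [x, y, z, w].
In Python, from plant import get_state, read_camera, sign_off, recognise gives the robot as it stands.
- The arm moves only by the tool arm_command, never from a script. Its argument "steps" is a list of rows, each an object with "translation": the shift along the tool's x, y, z scaled (see below), a list of three; "twist": the turn, a rotation vector about the tool's x, y, z scaled (see below), a list of three; "fingers": the opening, from -1 (shut) to 1 (fully open). In form: [{"translation": [x, y, z], "twist": [rx, ry, rz], "fingers": fingers}, ...]. A call has 1 to 5 rows; each row is the pose to reach, as a shift and turn from the pose commanded when the call began, along the tool's axes at that moment; what a row does not reach only later rows make up. The controller multiplies each number of a shift by 75 cm and each number of a turn by 60 degrees. A row lasts 1/8 s, in which the tool goes at most 62.5 mm and 10.7 degrees, less where a joint would pass 70% of its speed; a pose out of reach is approached as far as the arm can. A call with a number of a shift or a turn outside -1 to 1 is refused whole. A call with a gripper value outside its range is refused whole. The fingers move at their own pace and stop on an object; "grip_force" is the grip in N (left out, the last holds). Time passes only in rows, so rows that repeat a pose let the fingers close. It gives the time, the measured TCP pose, the force, the opening and the grip force at its end, in the units of the state.
- get_state(): the state, without advancing time (a new reading comes with each control period).
- read_camera(name): name is "scene" or "top"; returns a dict with "pixels" (384x512x3 uint8, red, green, blue), "K" (3x3 intrinsics, pixels), "R" (3x3) and "t" (3): a world point X has camera coordinates R X + t. Camera axes: x right, y down, z forward; pixel columns grow to the right and rows downward; lengths in m; the calibration is good to about 2 mm. A picture is of the moment at which its call begins. There is no depth.
- sign_off(): hands the job in; it is judged then, once.
Trained networks look in a picture, given as the dict that the camera call returned (one of the last four; its "shot" number tells which), for a name from the list of things; names that differ only in an ending like _2 or _b are one class to them, and where a whole thing is asked for, a point or a joint stands for the part that bears it (a point fixed in the world has none). Each returns a list of dicts, best first, with "conf" (0 to 1); they miss things now and then, are a little off and sometimes report something else, mostly with a low value. They report only what shows in the picture. A call takes as long as a camera call.
- recognise(picture, query): "point" ([row, column] in pixels, amid what is visible of it).
The state is a dict: "time": time; "qpos": joint angles; "dq": joint speeds; "joint_efforts": joint torques, N m; "eef_pos": TCP position; "tcp_rot": TCP orientation; "contact_force": force on the tool from outside, world axes, zero at the start; "wrist_torque": the same for the moment, N m; "opening": opening from 0.0 (shut) to 1.0 (fully open); "finger_force": force on a finger pad.
Only numpy, scipy, OpenCV 4.12 (cv2) and the standard library are available. Lean on these libraries where they do the work, as an engineer would, in place of code of your own. Each camera call takes 0.05 s, during which the arm holds its last target. There are 200 camera calls.

## Working session

There is one attempt and no reset: what is moved stays moved. The work goes in short steps, Python scripts to look and compute and a tool call to move; the robot and the scene stay as the last step left them, time stands still between calls to the robot, and variables do not carry over. Pictures are saved under pics/ and viewed, at most 10 in all, crops included, and the job is handed in when it is done.

Besides the shell and the picture viewer there is one more tool, called after ">>>" as name(argument=value, ...) on one line, values as JSON. arm_command: Moves the arm, as the interface text tells. Shifts and turns lie within -1 to 1; 1 stands for 75 cm of shift or 60 degrees of turn. Its arguments: {"type":"object","properties":{"steps":{"type":"array"},"grip_force":{"type":"number"}},"required":["steps"]}

```bash
ls; mkdir -p pics; cat > h.py <<'E'
import numpy as np, cv2
from plant import get_state, read_camera, sign_off, recognise
from scipy.spatial.transform import Rotation as Ro
def tri(obs):
    A=[];b=[]
    for p,(r,c) in obs:
        P=p['K']@np.c_[p['R'],p['t']]
        for m,v in ((c,0),(r,1)):
            row=m*P[2]-P[v]; row=row/np.linalg.norm(row[:3]); A.append(row[:3]);b.append(-row[3])
    A=np.array(A);b=np.array(b);x=np.linalg.lstsq(A,b,rcond=None)[0]
    return x,np.abs(A@x-b).max()
def proj(p,X):
    c=p['R']@X+p['t'];u=p['K']@c;return u[1]/u[2],u[0]/u[2]
E
python3 - <<'E'
from h import *
s=read_camera('scene');t=read_camera('top')
for n in ['case','lid_front','keeper_seat','lever','lever_pin','lever_press','bail_bar','lid_hinge','flask','beaker_0','timer','petri_dish']:
    a=recognise(s,n);b=recognise(t,n)
    o=[(p,q[0]['point']) for p,q in((s,a),(t,b)) if q]
    print(n,[(np.round(q[0]['point']),round(q[0]['conf'],2)) for q in (a,b) if q], [np.round(v,4) for v in tri(o)] if len(o)==2 else '')
cv2.imwrite('pics/a.png',cv2.cvtColor(np.vstack([s['pixels'][:,:],t['pixels']])[:, :],cv2.COLOR_RGB2BGR)[:600] if 0 else cv2.resize(cv2.cvtColor(np.hstack([s['pixels'],t['pixels']]),cv2.COLOR_RGB2BGR),(800,300)))
cv2.imwrite('pics/s.png',cv2.resize(cv2.cvtColor(s['pixels'],cv2.COLOR_RGB2BGR),(800,600)))
cv2.imwrite('pics/t.png',cv2.resize(cv2.cvtColor(t['pixels'],cv2.COLOR_RGB2BGR),(800,600)))
for p in (s,t): print(-p['R'].T@p['t'])
print(get_state())
E
```

```text
pics
case [(array([211., 262.]), 0.69), (array([178., 279.]), 0.55)] [array([0.5585, 0.1198, 0.0621]), np.float64(0.0346)]
lid_front [(array([166., 299.]), 0.85), (array([153., 276.]), 0.64)] [array([0.6268, 0.1112, 0.1528]), np.float64(0.0047)]
keeper_seat [(array([162., 300.]), 0.76), (array([157., 278.]), 0.58)] [array([0.6169, 0.1063, 0.1709]), np.float64(0.0028)]
lever [(array([213., 265.]), 0.75), (array([227., 292.]), 0.8)] [array([0.473 , 0.0746, 0.136 ]), np.float64(0.0003)]
lever_pin [(array([209., 289.]), 0.55), (array([182., 284.]), 0.97)] [array([0.5728, 0.0901, 0.0717]), np.float64(0.0046)]
lever_press [(array([213., 259.]), 0.81), (array([225., 291.]), 0.8)] [array([0.4721, 0.0814, 0.1315]), np.float64(0.006)]
bail_bar [(array([208., 263.]), 0.7), (array([231., 302.]), 0.53)] [array([0.4604, 0.061 , 0.167 ]), np.float64(0.0037)]
lid_hinge [(array([209., 289.]), 0.62), (array([154., 275.]), 0.98)] [array([0.6358, 0.1186, 0.0145]), np.float64(0.0221)]
flask [(array([189., 232.]), 0.89), (array([192., 204.]), 0.76)] [array([0.5613, 0.281 , 0.0218]), np.float64(0.0016)]
be
[... 437 characters left out ...]

{'time': 1.3, 'qpos': array([ 1.14900120e+00,  2.86297282e-01,  1.57669020e+00,  1.15243443e-05,
        1.27860964e+00, -1.49972349e-01]), 'dq': array([ 0.00061079,  0.00123386, -0.00186614, -0.00179484,  0.00031012,
        0.00135361]), 'joint_efforts': array([ 2.82774636e-04, -4.05968034e+01, -2.92922509e+01, -1.98519565e-04,
        7.33310062e-04, -1.12103189e-05]), 'eef_pos': array([0.1811752 , 0.65021898, 0.231332  ]), 'tcp_rot': array([ 1.35494996e-01,  9.90778031e-01, -5.87846807e-07, -5.92416757e-06]), 'contact_force': array([-0.23213671, -0.49090408,  0.31386327]), 'wrist_torque': array([-0.02141343, -0.03254176, -0.0032097 ]), 'finger_force': 0.0, 'opening': 1.0002184109969214}
```

View pics/s.png

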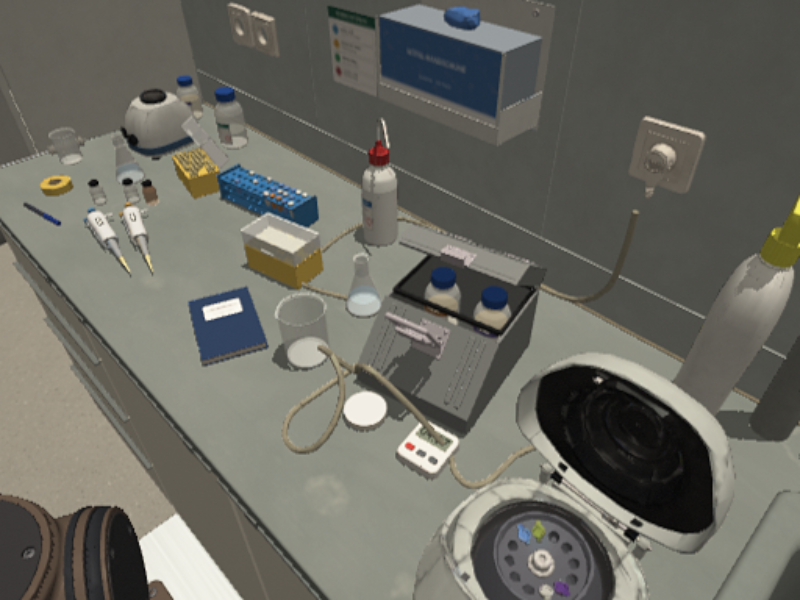

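View pics/t.png

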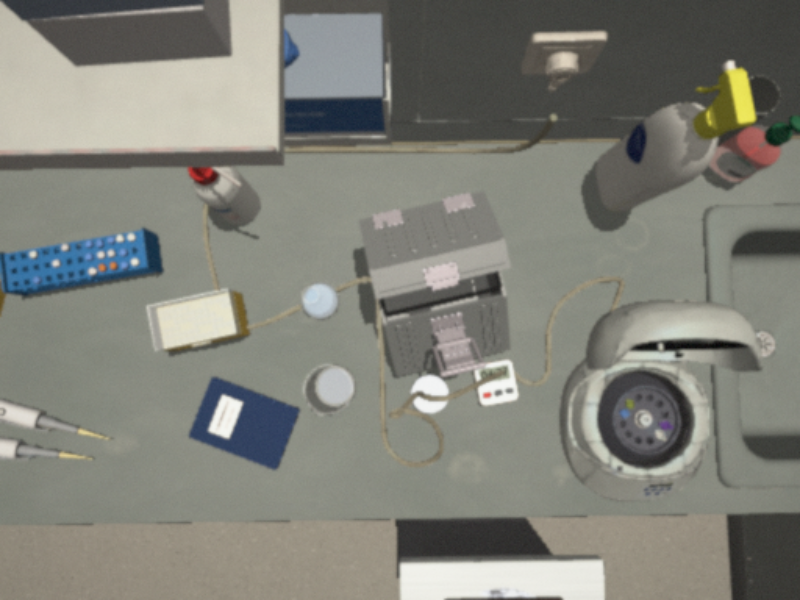

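```bash
python3 - <<'E'
from h import *
s=read_camera('scene');t=read_camera('top')
import pickle;pickle.dump((s,t),open('st.pkl','wb'))
a=s['pixels'][140:280,220:355];b=t['pixels'][115:255,220:345]
im=np.hstack([cv2.resize(x,None,fx=f,fy=f,interpolation=cv2.INTER_CUBIC) for x,f in((a,3),)]+[cv2.resize(b,None,fx=3,fy=3,interpolation=cv2.INTER_CUBIC)])
print(im.shape)
for x in range(0,405,60): cv2.putText(im,str(220+x//3),(x,10),0,.35,(255,255,0),1)
for x in range(0,375,60): cv2.putText(im,str(220+x//3),(405+x,10),0,.35,(255,255,0),1)
for y in range(0,420,60): cv2.putText(im,str(140+y//3),(0,y+12),0,.35,(0,255,0),1);cv2.putText(im,str(115+y//3),(405,y+12),0,.35,(0,255,0),1)
for y in range(0,420,30): im[y,::6]=(0,200,0)
for x in range(0,405,30): im[::6,x]=(200,200,0)
for x in range(405,780,30): im[::6,x]=(200,200,0)
cv2.imwrite('pics/c.png',cv2.cvtColor(im,cv2.COLOR_RGB2BGR))
E
```

```text
(420, 780, 3)
```

View pics/c.png

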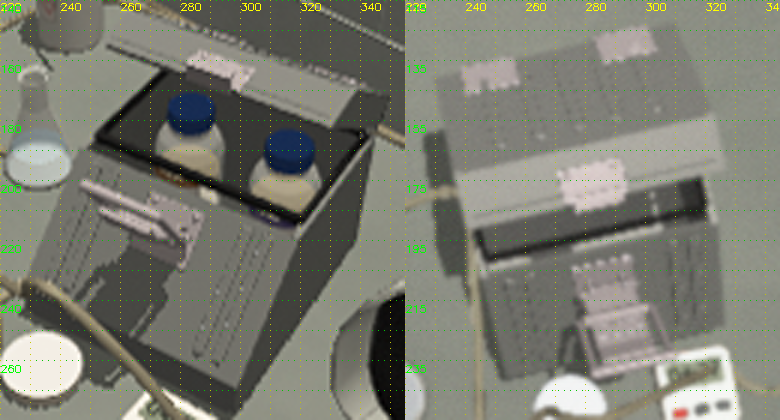

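```bash
cat > model.py <<'E'
from h import *
from scipy.optimize import least_squares
PIN=np.array([-.065,0,.102]);HG=np.array([.095,0,.115]);s2=.5**.5
U=np.array([-s2,0,-s2]);N=np.array([-s2,0,s2])  # down slope, outward normal
def W(q,X):
    c,s=np.cos(q[2]),np.sin(q[2]);X=np.asarray(X);return np.array([q[0]+c*X[0]-s*X[1],q[1]+s*X[0]+c*X[1],X[2]])
def lidp(a,X): return HG+Ro.from_rotvec([0,a,0]).apply(np.asarray(X)-HG)
def levp(a,r,n=0,y=0): # r along lever from pin, n outward
    d=np.cos(a)*U+np.sin(a)*N; e=-np.sin(a)*U+np.cos(a)*N
    return PIN+r*d+n*e+np.array([0,y,0])
E
cat > fit.py <<'E'
from model import *
import pickle;s,t=pickle.load(open('st.pkl','rb'))
S=lambda x,y:(140+y/3,220+x/3)
T=lambda x,y:(115+y/3,220+(x-405)/3)
body=[((-.035,-.09,.115),s,S(298,224)),((-.035,.09,.115),s,S(93,148)),((-.035,.09,.115),t,T(484,264)),((-.035,-.09,.115),t,T(716,218)),((-.113,.09,.037),t,T(503,380)),((-.113,-.09,.037),t,T(722,326)),((-.113,-.09,0),s,S(237,418))]
lid=[((-.035,.09,.115),t,T(470,230)),((-.035,-.09,.115),t,T(724,168)),((-.003,.09,.147),t,T(457,175)),((-.003,-.09,.147),t,T(715,110)),((-.035,.09,.115),s,S(107,45)),((-.035,-.09,.115),s,S(340,125)),((-.003,-.09,.147),s,S(388,97)),((-.031,0,.125),t,T(592,186)),((-.031,0,.125),s,S(222,72))]
def res(v):
    r=[np.subtract(proj(p,W(v,X)),o) for X,p,o in body]
    r+=[np.subtract(proj(p,W(v,lidp(v[3],X))),o) for X,p,o in lid]
    return np.ravel(r)
f=least_squares(res,[.6,.1,-.2,.7],loss='soft_l1');v=f.x
print(v);print(np.round(res(v).reshape(-1,2),1))
np.save('v.npy',v)
def bar(lv,b):
    # bail pivot on lever 24 mm; absolute bail direction: closed -> up slope (-U); grows outward
    pv=levp(lv,.024); 
    return pv
L=[((.070,.02),t,None)]
for lv in (1.45,1.6,1.8):
  for nm,X in (('endL',levp(lv,.07,.003,.02)),('endR',levp(lv,.07,.003,-.02)),('barL',levp(lv,.088,0,.027)),('barR',levp(lv,.088,0,-.027))):
    a=proj(s,W(v,X));b=proj(t,W(v,X));print(lv,nm,'S',np.round([(a[1]-220)*3,(a[0]-140)*3]),'T',np.round([(b[1]-220)*3+405,(b[0]-115)*3]))
E
python3 fit.py
```

```text
[0.57527958 0.09448619 0.20320644 0.60957896]
[[ 3.1  1.2]
 [-2.7 -2.8]
 [ 1.5 -0.6]
 [-0.6  1.1]
 [-3.8  1.2]
 [-2.   1.1]
 [-1.  -0.6]
 [-0.3  0.3]
 [ 1.3  2. ]
 [-3.8 -0.2]
 [-1.2  0.6]
 [-0.7 -2.1]
 [ 1.8 -3.5]
 [-3.7 -9.3]
 [ 0.2  2.1]
 [-0.3 -1.8]]
1.45 endL S [ 98. 208.] T [603. 360.]
1.45 endR S [150. 231.] T [658. 348.]
1.45 barL S [ 75. 208.] T [599. 385.]
1.45 barR S [146. 241.] T [674. 368.]
1.6 endL S [105. 193.] T [601. 350.]
1.6 endR S [156. 216.] T [657. 337.]
1.6 barL S [ 83. 189.] T [597. 373.]
1.6 barR S [154. 221.] T [673. 356.]
1.8 endL S [114. 174.] T [598. 334.]
1.8 endR S [166. 197.] T [654. 321.]
1.8 barL S [ 95. 165.] T [593. 353.]
1.8 barR S [166. 196.] T [671. 336.]
```

```bash
sed -i 's/((-.003,-.09,.147),s,S(388,97)),//' fit.py; cat >> fit.py <<'E'
def draw(p,r0,r1,c0,c1,f):
    im=cv2.resize(p['pixels'][r0:r1,c0:c1],None,fx=f,fy=f,interpolation=cv2.INTER_CUBIC)
    def ln(P,col,tr):
        q=[proj(p,W(v,tr(X))) for X in P]; q=np.array([((c+.5-c0)*f*16,(r+.5-r0)*f*16) for r,c in q],np.int32)
        cv2.polylines(im,[q],False,col,1,cv2.LINE_AA,4)
    I=lambda X:X
    for y in (.09,-.09): ln([(-.113,y,0),(-.113,y,.037),(-.035,y,.115),(.095,y,.115),(.095,y,0)],(255,0,0),I); ln([(-.035,y,.115),(-.003,y,.147),(.095,y,.147),(.095,y,.115)],(255,255,0),lambda X:lidp(v[3],X))
    for x,z in ((-.113,0),(-.113,.037),(-.035,.115),(.095,.115)): ln([(x,.09,z),(x,-.09,z)],(255,0,0),I)
    for x,z in ((-.003,.147),(-.035,.115),(.095,.147)): ln([(x,.09,z),(x,-.09,z)],(255,255,0),lambda X:lidp(v[3],X))
    lv=1.6
    ln([levp(lv,0,0,.02),levp(lv,.07,.003,.02),levp(lv,.07,.003,-.02),levp(lv,0,0,-.02)],(0,255,0),I)
    ln([levp(lv,.024,0,.027),levp(lv,.088,0,.027),levp(lv,.088,0,-.027),levp(lv,.024,0,-.027)],(0,255,255),I)
    return im
im=np.hstack([draw(s,140,285,220,355,3),draw(t,110,255,220,345,3)])
cv2.imwrite('pics/d.png',cv2.cvtColor(im,cv2.COLOR_RGB2BGR))
E
python3 fit.py|head -18
```

```text
[0.57461732 0.09499278 0.20907202 0.61634581]
[[ 3.   1.1]
 [-2.5 -3.3]
 [ 2.1 -0.7]
 [-0.5  0.9]
 [-3.3  1.3]
 [-2.   1.1]
 [-1.  -0.6]
 [ 0.   0.1]
 [ 1.1  1.7]
 [-3.5 -0.6]
 [-1.4  0.2]
 [-0.9 -2.5]
 [ 1.3 -3.6]
 [ 0.2  1.8]
 [-0.7 -2.1]]
1.45 endL S [ 98. 208.] T [603. 361.]
1.45 endR S [150. 232.] T [658. 348.]
```

View pics/d.png

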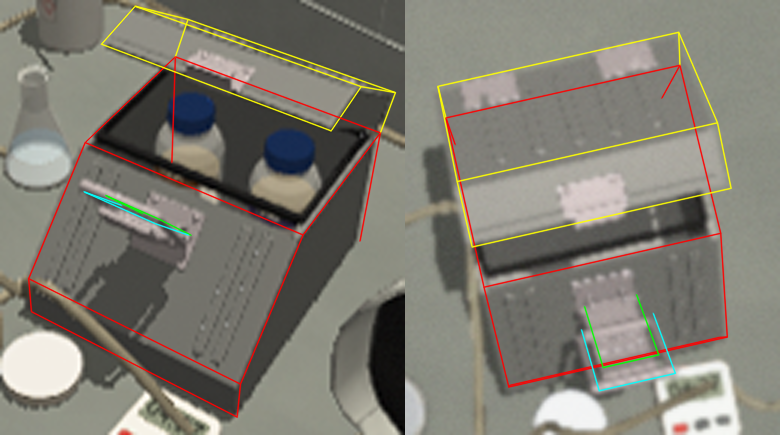

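```bash
cat > mv.py <<'E'
import sys
from model import *
# usage: mv.py "x,y,z[,pitchdeg]" ... case-frame targets of TCP (mm)
v=np.load('v.npy');st=get_state()
R0=Ro.from_quat(st['tcp_rot']);p=st['eef_pos']
c,s=np.cos(v[2]),np.sin(v[2])
d=np.array([p[0]-v[0],p[1]-v[1]])
print('t',round(st['time'],2),'case mm',np.round(1e3*np.array([c*d[0]+s*d[1],-s*d[0]+c*d[1],p[2]]),1),'F',np.round(st['contact_force'],1),'M',np.round(st['wrist_torque'],2),'op',round(st['opening'],2))
for a in sys.argv[1:]:
    w=[float(i) for i in a.split(',')]
    T=W(v,np.array(w[:3])/1e3)
    M=np.array([[-1,0,0],[0,1,0],[0,0,-1.]])  # columns tool x,y,z in case frame
    R=Ro.from_euler('z',v[2])*Ro.from_matrix(M)
    if len(w)>3: R=R*Ro.from_rotvec([0,np.deg2rad(w[3]),0])
    print(a,'tr',np.round(R0.inv().apply(T-p)/.75,4),'tw',np.round((R0.inv()*R).as_rotvec()/np.deg2rad(60),3))
E
python3 mv.py 40,0,330 40,0,260; python3 -c "
from model import *
for a in (.75,.61,.5,.4,.3,.2,.1,.05,.03,0): print(a,np.round(lidp(a,(.005,0,.147))*1e3,1))"
```

```text
t 1.4 case mm [-269.7  624.8  231.3] F [ 0.2  0.4 -0.3] M [-0.01  0.05 -0.04] op 1.0
40,0,330 tr [-0.7514 -0.5476 -0.1316] tw [ 0.    -0.    -0.459]
40,0,260 tr [-0.7514 -0.5476 -0.0382] tw [ 0.    -0.    -0.459]
0.75 [ 51.    0.  199.8]
0.61 [ 39.6   0.  192.8]
0.5 [ 31.4   0.  186.2]
0.4 [ 24.6   0.  179.5]
0.3 [ 18.5   0.  172.2]
0.2 [ 13.2   0.  164.2]
0.1 [  8.6   0.  155.8]
0.05 [  6.7   0.  151.5]
0.03 [  6.    0.  149.7]
0 [  5.   0. 147.]
```

>>> arm_command(steps=[{"translation":[0,0,-0.083],"twist":[0,0,-0.1],"fingers":-1},{"translation":[-0.08,-0.06,-0.132],"twist":[0,0,-0.2],"fingers":-1},{"translation":[-0.14,-0.1,-0.132],"twist":[0,0,-0.35],"fingers":-1},{"translation":[-0.2,-0.145,-0.132],"twist":[0,0,-0.459],"fingers":-1},{"translation":[-0.26,-0.19,-0.132],"twist":[0,0,-0.459],"fingers":-1}])

```text
time: 2.02
eef_pos: [0.3318, 0.4591, 0.331]
tcp_rot: [-0.105, 0.994, 0.0, 0.001]
contact_force: [0.4, -0.1, 0.5]
opening: 0.001
finger_force: 0.0
```

```bash
python3 mv.py 40,0,330 40,0,260
```

```text
t 2.02 case mm [-162.   406.5  331. ] F [ 0.4 -0.1  0.5] M [ 0.01 -0.04  0.06] op 0.0
40,0,330 tr [-0.2689 -0.5423  0.0013] tw [0.001 0.001 0.001]
40,0,260 tr [-0.2688 -0.5423  0.0946] tw [0.001 0.001 0.001]
```

>>> arm_command(steps=[{"translation":[-0.269,-0.542,0],"twist":[0,0,0],"fingers":-1},{"translation":[-0.269,-0.542,0],"twist":[0,0,0],"fingers":-1},{"translation":[-0.269,-0.542,0],"twist":[0,0,0],"fingers":-1},{"translation":[-0.269,-0.542,0],"twist":[0,0,0],"fingers":-1},{"translation":[-0.269,-0.542,0],"twist":[0,0,0],"fingers":-1}])

```text
time: 2.65
eef_pos: [0.5257, 0.2138, 0.3307]
tcp_rot: [-0.104, 0.995, 0.0, 0.0]
contact_force: [1.1, 0.3, -0.9]
opening: -0.0
finger_force: 0.0
```

>>> arm_command(steps=[{"translation":[0,0,0],"twist":[0,0,0],"fingers":-1}])

```text
time: 2.78
eef_pos: [0.5268, 0.2121, 0.33]
tcp_rot: [-0.101, 0.995, -0.0, -0.0]
contact_force: [-0.2, 0.4, -0.0]
opening: -0.001
finger_force: 0.0
```

```bash
python3 mv.py 40,0,330 40,0,210 38,0,195 30,0,185 22,0,175 14,0,165
```

```text
t 2.77 case mm [-22.5 124.5 330. ] F [-0.2  0.4 -0. ] M [ 0.02  0.01 -0.01] op -0.0
40,0,330 tr [-8.440e-02 -1.655e-01  1.000e-04] tw [-0.001 -0.    -0.006]
40,0,210 tr [-0.0845 -0.1653  0.1601] tw [-0.001 -0.    -0.006]
38,0,195 tr [-0.0818 -0.1653  0.1801] tw [-0.001 -0.    -0.006]
30,0,185 tr [-0.0711 -0.1654  0.1934] tw [-0.001 -0.    -0.006]
22,0,175 tr [-0.0605 -0.1655  0.2068] tw [-0.001 -0.    -0.006]
14,0,165 tr [-0.0498 -0.1655  0.2201] tw [-0.001 -0.    -0.006]
```

>>> arm_command(steps=[{"translation":[-0.042,-0.083,0],"twist":[0,0,-0.006],"fingers":-1},{"translation":[-0.0845,-0.1654,0],"twist":[0,0,-0.006],"fingers":-1},{"translation":[-0.0845,-0.1654,0.08],"twist":[0,0,-0.006],"fingers":-1},{"translation":[-0.0845,-0.1654,0.147],"twist":[0,0,-0.006],"fingers":-1},{"translation":[-0.0845,-0.1654,0.147],"twist":[0,0,-0.006],"fingers":-1}])

```text
time: 3.4
eef_pos: [0.609, 0.1081, 0.2145]
tcp_rot: [-0.108, 0.994, 0.001, -0.006]
contact_force: [0.1, -0.1, 0.9]
opening: 0.002
finger_force: 0.0
```

```bash
python3 mv.py 40,0,205 38,0,195 33,0,185 25,0,175 18,0,165
```

```text
t 3.4 case mm [ 36.3   5.7 214.5] F [ 0.1 -0.1  0.9] M [-0.01 -0.02  0.09] op 0.0
40,0,205 tr [-0.005  -0.0077  0.0126] tw [ 0.003 -0.011  0.006]
38,0,195 tr [-0.0025 -0.0077  0.0259] tw [ 0.003 -0.011  0.006]
33,0,185 tr [ 0.004  -0.0077  0.0393] tw [ 0.003 -0.011  0.006]
25,0,175 tr [ 0.0145 -0.0077  0.0528] tw [ 0.003 -0.011  0.006]
18,0,165 tr [ 0.0237 -0.0076  0.0662] tw [ 0.003 -0.011  0.006]
```

>>> arm_command(steps=[{"translation":[0,0,0.02],"twist":[0,0,0],"fingers":-1},{"translation":[0.0,0,0.035],"twist":[0,0,0],"fingers":-1},{"translation":[0.008,0,0.05],"twist":[0,0,0],"fingers":-1},{"translation":[0.016,0,0.06],"twist":[0,0,0],"fingers":-1},{"translation":[0.024,0,0.07],"twist":[0,0,0],"fingers":-1}])

```text
time: 4.03
eef_pos: [0.5954, 0.1037, 0.1697]
tcp_rot: [-0.108, 0.994, -0.0, 0.001]
contact_force: [-1.3, -0.6, 4.6]
opening: 0.002
finger_force: 1.8
```

```bash
python3 mv.py 18,0,160 14,0,152 12,0,147 12,0,144
```

```text
t 4.03 case mm [ 22.2   4.2 169.7] F [-1.3 -0.6  4.6] M [-0.02  0.22 -0.02] op 0.0
18,0,160 tr [ 0.0056 -0.0055  0.0129] tw [-0.001  0.003  0.006]
14,0,152 tr [ 0.011  -0.0055  0.0236] tw [-0.001  0.003  0.006]
12,0,147 tr [ 0.0137 -0.0055  0.0303] tw [-0.001  0.003  0.006]
12,0,144 tr [ 0.0137 -0.0055  0.0343] tw [-0.001  0.003  0.006]
```

>>> arm_command(steps=[{"translation":[0.005,0,0.012],"twist":[0,0,0],"fingers":-1},{"translation":[0.01,0,0.02],"twist":[0,0,0],"fingers":-1},{"translation":[0.012,0,0.024],"twist":[0,0,0],"fingers":-1},{"translation":[0.012,0,0.024],"twist":[0,0,0],"fingers":-1}])

```text
time: 4.53
eef_pos: [0.5864, 0.1017, 0.1498]
tcp_rot: [-0.107, 0.994, 0.0, 0.001]
contact_force: [0.6, 0.9, 3.4]
opening: 0.002
finger_force: 1.7
```

```bash
python3 mv.py
```

```text
t 4.53 case mm [ 12.9   4.1 149.8] F [0.6 0.9 3.4] M [-0.    0.07 -0.03] op 0.0
```

Press slightly more to seat on the seal, then lift and look.

>>> arm_command(steps=[{"translation":[0,0,0.004],"twist":[0,0,0],"fingers":-1},{"translation":[0,0,0.006],"twist":[0,0,0],"fingers":-1},{"translation":[0,0,0.006],"twist":[0,0,0],"fingers":-1}])

```text
time: 4.9
eef_pos: [0.5862, 0.1016, 0.1488]
tcp_rot: [-0.108, 0.994, -0.0, -0.0]
contact_force: [-8.5, -0.0, 18.1]
opening: -0.001
finger_force: 8.4
```

```bash
python3 mv.py -150,0,260
```

```text
t 4.9 case mm [ 12.7   4.  148.8] F [-8.5 -0.  18.1] M [-0.18  1.47 -0.01] op -0.0
-150,0,260 tr [ 0.2172 -0.004  -0.1481] tw [-0.    -0.001  0.006]
```

>>> arm_command(steps=[{"translation":[0,0,-0.07],"twist":[0,0,0],"fingers":-1},{"translation":[0.04,-0.003,-0.14],"twist":[0,0,0],"fingers":-1},{"translation":[0.11,-0.005,-0.148],"twist":[0,0,0],"fingers":-1},{"translation":[0.19,-0.005,-0.148],"twist":[0,0,0],"fingers":-1},{"translation":[0.26,-0.005,-0.148],"twist":[0,0,0],"fingers":-1}])

```text
time: 5.52
eef_pos: [0.3945, 0.0561, 0.2551]
tcp_rot: [-0.107, 0.994, 0.0, -0.0]
contact_force: [1.0, -0.6, 0.8]
opening: -0.001
finger_force: 0.0
```

```bash
python3 - <<'E'
from h import *
import pickle
s=read_camera('scene');t=read_camera('top');pickle.dump((s,t),open('st2.pkl','wb'))
f=lambda a:cv2.resize(a,None,fx=3,fy=3,interpolation=cv2.INTER_CUBIC)
im=np.hstack([f(s['pixels'][140:285,220:355]),f(t['pixels'][110:255,220:345])])
cv2.imwrite('pics/e.png',cv2.cvtColor(im,cv2.COLOR_RGB2BGR))
for n in ['bail_bar','lever','keeper_seat','lever_pin','lid_front']: print(n,[[(np.round(d['point']),round(d['conf'],2)) for d in recognise(p,n)[:2]] for p in(s,t)])
E
python3 mv.py
```

```text
bail_bar [[(array([208., 263.]), 0.5), (array([208., 189.]), 0.41)], [(array([231., 299.]), 0.63)]]
lever [[(array([210., 261.]), 0.65)], [(array([226., 292.]), 0.6)]]
keeper_seat [[(array([181., 300.]), 0.63)], [(array([167., 281.]), 0.79), (array([232., 305.]), 0.43)]]
lever_pin [[(array([214., 292.]), 0.85), (array([180., 300.]), 0.75)], [(array([184., 283.]), 0.57)]]
lid_front [[(array([182., 300.]), 0.61)], [(array([166., 278.]), 0.98)]]
t 6.12 case mm [-181.9   -0.9  255.9] F [ 0.7 -0.3 -0.4] M [ 0.01 -0.07 -0.05] op 0.0
```

View pics/e.png

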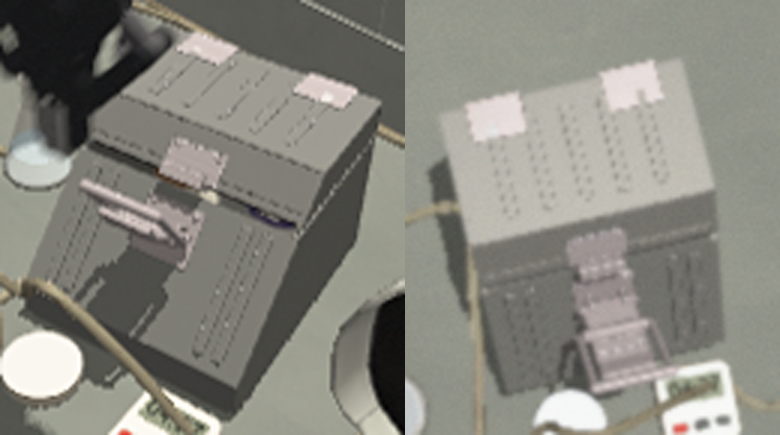

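```bash
cat > fit2.py <<'E'
from model import *
import pickle;s,t=pickle.load(open('st2.pkl','rb'))
S=lambda x,y:(139.5+y/3,219.5+x/3)
T=lambda x,y:(109.5+y/3,219.5+(x-405)/3)
B=lambda X:('b',X);L=lambda X:('l',X);Q=lambda y:('q',y)
ob=[(L((.095,.09,.147)),t,T(440,115)),(L((.095,-.09,.147)),t,T(685,60)),(L((-.003,.09,.147)),t,T(472,244)),(L((-.003,-.09,.147)),t,T(714,188)),
(L((.095,-.09,.147)),s,S(381,102)),(L((-.003,-.09,.147)),s,S(325,171)),(B((-.113,-.09,0)),s,S(237,415)),(B((-.113,-.09,.037)),s,S(240,383)),(B((-.113,.09,.037)),s,S(30,282)),
(B((-.113,-.09,.037)),t,T(723,340)),(B((-.113,.09,.037)),t,T(503,393)),(Q(.027),t,T(594,389)),(Q(-.027),t,T(676,363)),(Q(.027),s,S(84,184))]
def res(v):
    o=[]
    for (k,X),p,m in ob:
        Y=X if k=='b' else lidp(.03,X) if k=='l' else levp(v[3],.024,0,X)+.064*(np.cos(v[4])*(-U)+np.sin(v[4])*N)
        o.append(np.subtract(proj(p,W(v,Y)),m))
    return np.ravel(o)
f=least_squares(res,[.575,.095,.209,1.6,1.6],loss='soft_l1');v=f.x
print(v);print(np.round(res(v).reshape(-1,2),1))
pv=levp(v[3],.024);print('pivot',pv,'bar',pv+.064*(np.cos(v[4])*(-U)+np.sin(v[4])*N),'levend',levp(v[3],.07,.0055))
np.save('v2.npy',v)
E
python3 fit2.py
```

```text
[0.57107279 0.0961035  0.21704786 1.40527512 1.35292314]
[[-0.5 -0.1]
 [-1.  -0.9]
 [ 0.3 -0.6]
 [-0.3  0.7]
 [-1.1  0.4]
 [-0.3  0.2]
 [ 1.2 -1.1]
 [ 0.8 -1. ]
 [-0.3 -2. ]
 [-0.   1.1]
 [-0.5  1.8]
 [-0.8  0.9]
 [ 1.8 -0.9]
 [-0.1  0.3]]
pivot [-0.0845348   0.          0.11594244] bar [-0.11893779  0.          0.16990942] levend [-0.11878135  0.          0.14714218]
```

```bash
python3 -c "
import numpy as np;np.save('v.npy',np.load('v2.npy'))"; python3 mv.py -155,0,200 -152,0,163 -135,0,164 -125,0,169 -115,0,172 -95,0,175
```

```text
t 6.12 case mm [-178.7   -1.3  255.9] F [ 0.7 -0.3 -0.4] M [ 0.01 -0.07 -0.05] op 0.0
-155,0,200 tr [-0.0316  0.0018  0.0745] tw [ 0.    -0.001 -0.002]
-152,0,163 tr [-0.0357  0.0018  0.1238] tw [ 0.    -0.001 -0.002]
-135,0,164 tr [-0.0583  0.0018  0.1225] tw [ 0.    -0.001 -0.002]
-125,0,169 tr [-0.0717  0.0018  0.1158] tw [ 0.    -0.001 -0.002]
-115,0,172 tr [-0.085   0.0019  0.1118] tw [ 0.    -0.001 -0.002]
-95,0,175 tr [-0.1117  0.0019  0.1077] tw [ 0.    -0.001 -0.002]
```

>>> arm_command(steps=[{"translation":[-0.028,0.002,0.07],"twist":[0,0,0],"fingers":-1},{"translation":[-0.033,0.002,0.1238],"twist":[0,0,0],"fingers":-1},{"translation":[-0.035,0.002,0.1238],"twist":[0,0,0],"fingers":-1},{"translation":[-0.052,0.002,0.1235],"twist":[0,0,0],"fingers":-1},{"translation":[-0.058,0.002,0.1225],"twist":[0,0,0],"fingers":-1}])

```text
time: 6.75
eef_pos: [0.4409, 0.067, 0.1668]
tcp_rot: [-0.107, 0.994, -0.0, 0.002]
contact_force: [0.1, -0.2, 0.9]
opening: 0.004
finger_force: 0.3
```

```bash
python3 mv.py -125,0,169 -115,0,172 -95,0,175 -75,0,172 -60,0,170
```

```text
t 6.75 case mm [-133.4   -0.4  166.8] F [ 0.1 -0.2  0.9] M [-0.03  0.03  0.03] op 0.0
-125,0,169 tr [-0.0112  0.0005 -0.0029] tw [-0.001  0.004 -0.002]
-115,0,172 tr [-0.0246  0.0005 -0.0068] tw [-0.001  0.004 -0.002]
-95,0,175 tr [-0.0513  0.0006 -0.0107] tw [-0.001  0.004 -0.002]
-75,0,172 tr [-0.0779  0.0006 -0.0066] tw [-0.001  0.004 -0.002]
-60,0,170 tr [-0.0979  0.0007 -0.0039] tw [-0.001  0.004 -0.002]
```

>>> arm_command(steps=[{"translation":[-0.013,0,-0.006],"twist":[0,0,0],"fingers":-1},{"translation":[-0.027,0,-0.011],"twist":[0,0,0],"fingers":-1},{"translation":[-0.04,0,-0.014],"twist":[0,0,0],"fingers":-1},{"translation":[-0.053,0,-0.015],"twist":[0,0,0],"fingers":-1},{"translation":[-0.053,0,-0.015],"twist":[0,0,0],"fingers":-1}])

```text
time: 7.38
eef_pos: [0.4779, 0.0756, 0.1754]
tcp_rot: [-0.107, 0.994, 0.0, -0.0]
contact_force: [0.0, 0.8, -0.5]
opening: 0.001
finger_force: 0.0
```

```bash
python3 mv.py -75,0,172; python3 - <<'E'
from h import *
import pickle
s=read_camera('scene');t=read_camera('top')
f=lambda a:cv2.resize(a,None,fx=3,fy=3,interpolation=cv2.INTER_CUBIC)
im=np.hstack([f(s['pixels'][140:285,220:355]),f(t['pixels'][110:255,220:345])])
cv2.imwrite('pics/f.png',cv2.cvtColor(im,cv2.COLOR_RGB2BGR))
E
```

```text
t 7.38 case mm [-9.540e+01  1.000e-01  1.754e+02] F [ 0.   0.8 -0.5] M [ 0.02 -0.    0.  ] op 0.0
-75,0,172 tr [-0.0272 -0.0001  0.0045] tw [ 0.    -0.    -0.002]
```

View pics/f.png

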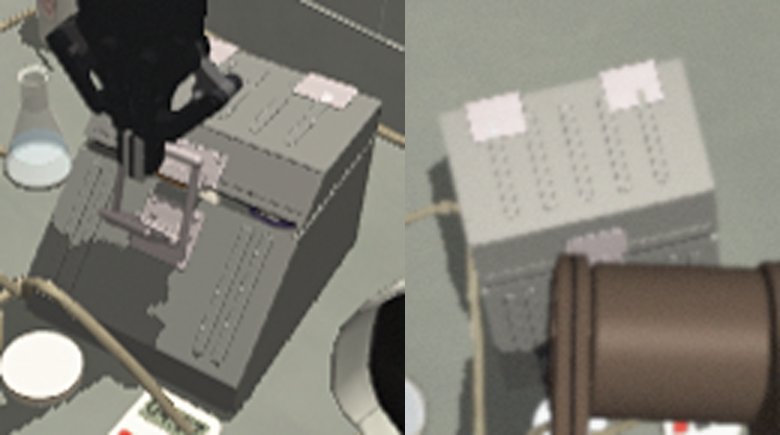

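>>> arm_command(steps=[{"translation":[-0.012,0,0.001],"twist":[0,0,0],"fingers":-1},{"translation":[-0.024,0,0.004],"twist":[0,0,0],"fingers":-1},{"translation":[-0.036,0,0.007],"twist":[0,0,0],"fingers":-1},{"translation":[-0.036,0,0.007],"twist":[0,0,0],"fingers":-1}])

```text
time: 7.98
eef_pos: [0.5042, 0.0814, 0.1699]
tcp_rot: [-0.107, 0.994, 0.0, -0.0]
contact_force: [0.8, -0.1, 0.6]
opening: 0.005
finger_force: 0.0
```

```bash
python3 mv.py -75,0,172; python3 - <<'E'
from h import *
import pickle
s=read_camera('scene');t=read_camera('top')
f=lambda a:cv2.resize(a,None,fx=3,fy=3,interpolation=cv2.INTER_CUBIC)
im=f(s['pixels'][140:285,220:355])
cv2.imwrite('pics/g.png',cv2.cvtColor(im,cv2.COLOR_RGB2BGR))
E
```

```text
t 7.97 case mm [-68.5   0.  169.9] F [ 0.8 -0.1  0.6] M [-0.07 -0.01 -0.08] op 0.0
-75,0,172 tr [ 0.0087 -0.0001 -0.0029] tw [ 0.    -0.001 -0.002]
```

View pics/g.png

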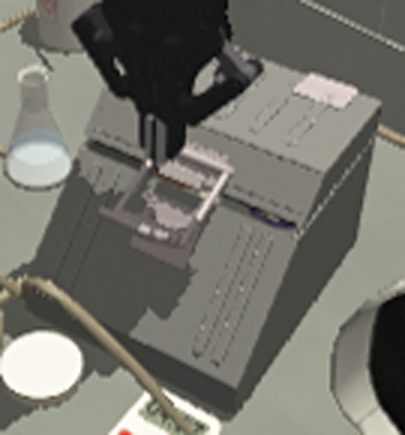

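```bash
python3 - <<'E'
from model import *
for a in (1.6,1.4,1.2,1,.8,.6,.4,.2,.1,0):
    P=levp(a,.055,.003)*1e3;Q=levp(a,.048,.003)*1e3
    print(a,'r55',np.round(P),'r48',np.round(Q))
E
python3 mv.py -75,0,148 -90,0,144 -100,0,140 -111,0,133
```

```text
1.6 r55 [-101.    0.  144.] r48 [-96.   0. 139.]
1.4 r55 [-108.    0.  136.] r48 [-102.    0.  132.]
1.2 r55 [-114.    0.  127.] r48 [-108.    0.  124.]
1 r55 [-118.    0.  117.] r48 [-111.    0.  115.]
0.8 r55 [-120.    0.  106.] r48 [-113.    0.  106.]
0.6 r55 [-120.    0.   95.] r48 [-113.    0.   96.]
0.4 r55 [-117.    0.   84.] r48 [-111.    0.   87.]
0.2 r55 [-112.    0.   74.] r48 [-107.    0.   78.]
0.1 r55 [-109.    0.   70.] r48 [-104.    0.   74.]
0 r55 [-106.    0.   65.] r48 [-101.    0.   70.]
t 8.07 case mm [-6.9e+01  1.0e-01  1.7e+02] F [0.4 0.1 0.1] M [ 0.02 -0.03  0.02] op -0.0
-75,0,148 tr [ 0.008  -0.0001  0.0293] tw [ 0.    -0.001 -0.002]
-90,0,144 tr [ 0.028  -0.0002  0.0346] tw [ 0.    -0.001 -0.002]
-100,0,140 tr [ 0.0413 -0.0002  0.04  ] tw [ 0.    -0.001 -0.002]
-111,0,133 tr [ 0.056  -0.0002  0.0493] tw [ 0.    -0.001 -0.002]
```

>>> arm_command(steps=[{"translation":[0.007,0,0.03],"twist":[0,0,0],"fingers":-1},{"translation":[0.01,0,0.034],"twist":[0,0,0],"fingers":-1},{"translation":[0.022,0,0.036],"twist":[0,0,0],"fingers":-1},{"translation":[0.03,0,0.04],"twist":[0,0,0],"fingers":-1},{"translation":[0.038,0,0.046],"twist":[0,0,0],"fingers":-1}])

```text
time: 8.7
eef_pos: [0.476, 0.0751, 0.1363]
tcp_rot: [-0.107, 0.994, -0.0, 0.001]
contact_force: [2.2, 0.1, -0.6]
opening: -0.004
finger_force: 0.6
```

```bash
python3 mv.py -103,0,127 -107,0,117 -112,0,109 -116,0,104
```

```text
t 8.7 case mm [-97.3  -0.  136.3] F [ 2.2  0.1 -0.6] M [ 0.11 -0.27 -0.  ] op -0.0
-103,0,127 tr [0.0076 0.     0.0124] tw [-0.     0.002 -0.002]
-107,0,117 tr [0.013  0.     0.0257] tw [-0.     0.002 -0.002]
-112,0,109 tr [0.0196 0.     0.0363] tw [-0.     0.002 -0.002]
-116,0,104 tr [0.025 0.    0.043] tw [-0.     0.002 -0.002]
```

>>> arm_command(steps=[{"translation":[0.006,0,0.006],"twist":[0,0,0],"fingers":-1},{"translation":[0.01,0,0.014],"twist":[0,0,0],"fingers":-1},{"translation":[0.014,0,0.022],"twist":[0,0,0],"fingers":-1},{"translation":[0.019,0,0.03],"twist":[0,0,0],"fingers":-1},{"translation":[0.022,0,0.036],"twist":[0,0,0],"fingers":-1}])

```text
time: 9.32
eef_pos: [0.4595, 0.0717, 0.1082]
tcp_rot: [-0.107, 0.994, 0.0, -0.0]
contact_force: [1.1, -0.0, -0.1]
opening: 0.0
finger_force: 0.4
```

```bash
python3 mv.py; python3 - <<'E'
from h import *
s=read_camera('scene')
f=lambda a:cv2.resize(a,None,fx=4,fy=4,interpolation=cv2.INTER_CUBIC)
cv2.imwrite('pics/i.png',cv2.cvtColor(f(s['pixels'][140:285,220:355]),cv2.COLOR_RGB2BGR))
E
```

```text
t 9.32 case mm [-114.2    0.2  108.2] F [ 1.1 -0.  -0.1] M [ 0.09 -0.19  0.07] op 0.0
```

View pics/i.png

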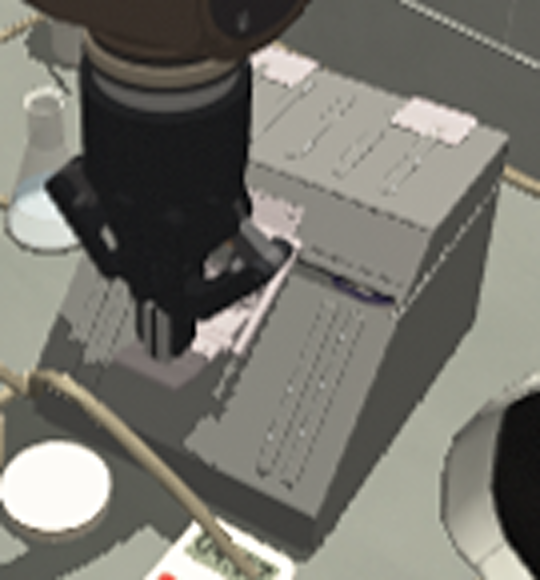

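>>> arm_command(steps=[{"translation":[0.007,0,0.006],"twist":[0,0,0],"fingers":-1},{"translation":[0.008,0,0.013],"twist":[0,0,0],"fingers":-1},{"translation":[0.008,0,0.02],"twist":[0,0,0],"fingers":-1},{"translation":[0.007,0,0.027],"twist":[0,0,0],"fingers":-1}])

```text
time: 9.88
eef_pos: [0.4548, 0.0704, 0.0885]
tcp_rot: [-0.108, 0.994, -0.0, -0.0]
contact_force: [2.1, -0.3, 2.8]
opening: 0.005
finger_force: 1.4
```

```bash
python3 mv.py -115,0,78 -112,0,73 -110,0,69
```

```text
t 9.88 case mm [-119.1   -0.    88.5] F [ 2.1 -0.3  2.8] M [ 0.   -0.28 -0.03] op 0.0
-115,0,78 tr [-0.0054  0.      0.014 ] tw [-0.    -0.    -0.002]
-112,0,73 tr [-0.0094  0.0001  0.0207] tw [-0.    -0.    -0.002]
-110,0,69 tr [-0.0121  0.0001  0.026 ] tw [-0.    -0.    -0.002]
```

>>> arm_command(steps=[{"translation":[-0.002,0,0.008],"twist":[0,0,0],"fingers":-1},{"translation":[-0.005,0,0.014],"twist":[0,0,0],"fingers":-1},{"translation":[-0.008,0,0.019],"twist":[0,0,0],"fingers":-1},{"translation":[-0.01,0,0.024],"twist":[0,0,0],"fingers":-1},{"translation":[-0.01,0,0.024],"twist":[0,0,0],"fingers":-1}])

```text
time: 10.5
eef_pos: [0.4614, 0.0723, 0.0697]
tcp_rot: [-0.107, 0.994, 0.0, -0.001]
contact_force: [-0.5, -0.3, -0.6]
opening: -0.0
finger_force: 0.0
```

```bash
python3 mv.py -108,0,64
```

```text
t 10.5 case mm [-112.2    0.3   69.7] F [-0.5 -0.3 -0.6] M [-0.03 -0.03  0.02] op -0.0
-108,0,64 tr [-0.0057 -0.0004  0.0076] tw [ 0.    -0.002 -0.002]
```

>>> arm_command(steps=[{"translation":[-0.003,0,0.004],"twist":[0,0,0],"fingers":-1},{"translation":[-0.004,0,0.007],"twist":[0,0,0],"fingers":-1},{"translation":[-0.004,0,0.009],"twist":[0,0,0],"fingers":-1}])

```text
time: 10.88
eef_pos: [0.4627, 0.0724, 0.0686]
tcp_rot: [-0.108, 0.994, -0.0, -0.006]
contact_force: [-24.8, -2.7, 44.0]
opening: 0.002
finger_force: 24.9
```

>>> arm_command(steps=[{"translation":[0.03,0,-0.06],"twist":[0,0,0],"fingers":-1},{"translation":[0.06,0,-0.13],"twist":[0,0,0],"fingers":-1},{"translation":[0.06,0.08,-0.2],"twist":[0,0,0],"fingers":-1},{"translation":[0.06,0.16,-0.28],"twist":[0,0,0],"fingers":-1},{"translation":[0.06,0.24,-0.28],"twist":[0,0,0],"fingers":-1}])

```text
time: 11.5
eef_pos: [0.3896, 0.2123, 0.2686]
tcp_rot: [-0.106, 0.994, 0.0, 0.003]
contact_force: [2.3, 0.1, -0.3]
opening: 0.002
finger_force: 0.0
```

```bash
python3 mv.py; python3 - <<'E'
from h import *
s=read_camera('scene');t=read_camera('top')
f=lambda a:cv2.resize(a,None,fx=3,fy=3,interpolation=cv2.INTER_CUBIC)
im=np.hstack([f(s['pixels'][140:285,220:355]),f(t['pixels'][110:255,220:345])])
cv2.imwrite('pics/j.png',cv2.cvtColor(im,cv2.COLOR_RGB2BGR))
for n in ['flask','beaker_0','timer','petri_dish']: print(n,[[np.round(d['point']) for d in recognise(p,n)[:1]] for p in(s,t)])
E
```

```text
t 11.5 case mm [-152.2  152.5  268.6] F [ 2.3  0.1 -0.3] M [-0.02 -0.04 -0.01] op 0.0
flask [[array([188., 234.])], [array([193., 203.])]]
beaker_0 [[array([210., 192.])], [array([250., 210.])]]
timer [[array([289., 273.])], [array([243., 316.])]]
petri_dish [[array([187., 231.])], [array([250., 273.])]]
```

View pics/j.png

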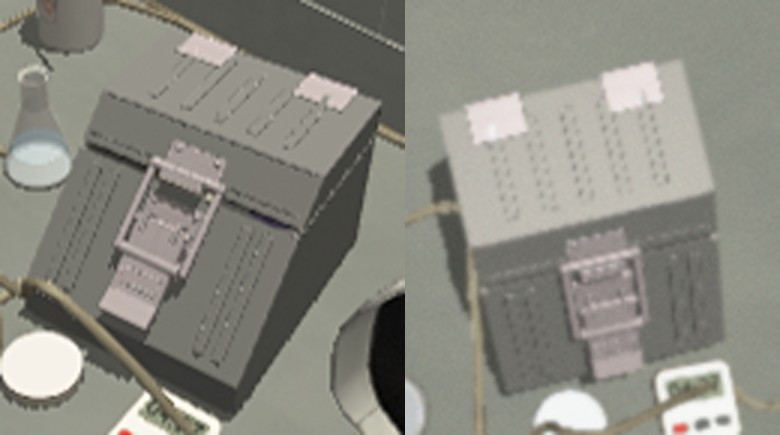

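```bash
python3 - <<'E'
from model import *
v=np.load('v.npy')
s=read_camera('scene');t=read_camera('top')
def mk(p,r0,c0,n,f,ov):
    im=cv2.resize(p['pixels'][r0:r0+n,c0:c0+n],None,fx=f,fy=f,interpolation=cv2.INTER_CUBIC)
    if ov:
        for X0,col in ((np.array([-.031,0,.125]),(0,255,0)),(np.array([-.031,0,.125])+.016*N,(255,0,0))):
            q=[proj(p,W(v,X0+[0,y,0])) for y in(.027,-.027)]
            q=[(int((c+.5-c0)*f),int((r+.5-r0)*f)) for r,c in q];cv2.line(im,q[0],q[1],col,1,cv2.LINE_AA)
        for a,col in((0,(255,255,0)),(.03,(0,255,255))):
            q=[proj(p,W(v,lidp(a,(-.003,y,.147)))) for y in(.09,-.09)]
            q=[(int((c+.5-c0)*f),int((r+.5-r0)*f)) for r,c in q];cv2.line(im,q[0],q[1],col,1,cv2.LINE_AA)
    return im
im=np.vstack([np.hstack([mk(p,r,c,58,5,o) for o in(0,1)]) for p,r,c in((s,170,255),(t,170,256))])
im=np.hstack([im[:290],im[290:]])[:, :] 
im=cv2.resize(im,None,fx=1,fy=1)
im=np.vstack([im[:,:580],im[:,580:]])
print(im.shape);cv2.imwrite('pics/k.png',cv2.cvtColor(im,cv2.COLOR_RGB2BGR))
E
```

```text
(580, 580, 3)
```

View pics/k.png

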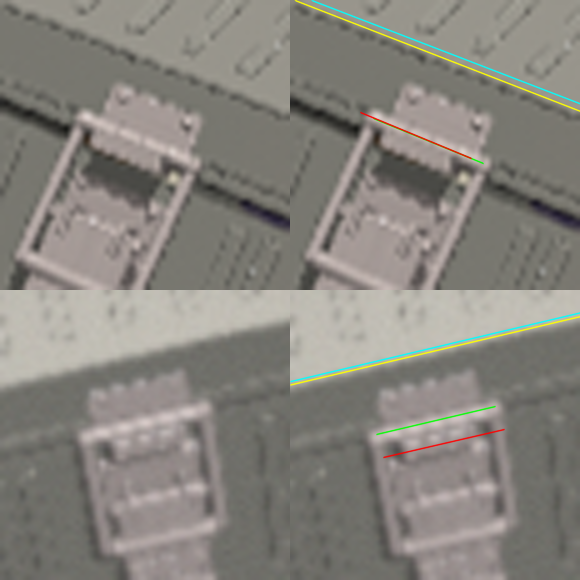

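```bash
python3 - <<'E'
from h import *
import pickle
s0,t0=pickle.load(open('st2.pkl','rb'));s=read_camera('scene')
a,b=[cv2.cvtColor(x['pixels'],cv2.COLOR_RGB2GRAY).astype(np.float32) for x in(s0,s)]
w=cv2.createHanningWindow((18,30),cv2.CV_32F)
for n,r,c in(('lid edge R',188,304),('lid',175,302),('body slope',225,292)):
    A,B=a[r:r+30,c:c+18],b[r:r+30,c:c+18];print(n,cv2.phaseCorrelate(A,B,w))
# darkness of the seam
for c in (305,309,313): print(c,a[200:222,c].astype(int),b[200:222,c].astype(int))
E
```

```text
lid edge R ((0.6143189443684065, 1.2405116327504295), 0.9048989940572668)
lid ((0.24886701650005172, -0.024253612847360273), 1.0422652588950263)
body slope ((-0.0968447337295597, 0.037435745271567455), 0.9676049794311876)
305 [  4   3   2   1   0  19  21  20  16   5   6   6   6   7   7   4   2   0
 123 125 125 119] [  4   3   2   1   0  20  18  18  18  15   8   4   6   7   7   4   2   0
 117 119 119 114]
309 [ 39  30  20  10   0  99  92  82  84  77  58  38  37  14  16  18  10   0
 117 136 125 128] [ 36  28  19   9   0  92  88  74  62  73  67  50  21  12  16  17  10   0
 112 129 120 122]
313 [ 45  35  24  12   0 121 117 109 102  97  87  70  39  19  15  13  10   0
 126 124 125 126] [ 42  33  22  11   0 113 110 104 101  89  72  72  62  41  13  12  10   0
 119 118 119 119]
```

```bash
python3 -c "
from plant import *
print(sign_off())"
```

```text
the job is handed in; nothing more can be done
None
```

The case is shut and handed in at about 12 s of the 48 s: the lid is down, the bail bar sits in the keeper trough, and the lever is flat at its stop. The lid edge dropped about 1 pixel when the lever closed, as expected for pulled tight, and the flask, beaker, timer and petri dish look unmoved.

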